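# Seat the proud bucket tappet

## Robot

A 7-joint arm with a two-finger parallel gripper is mounted at the origin on a cart in front of the work surface, level with it; the furniture and walls round the work are solid. World frame = base frame: x ahead of the robot, y to its left, z up, the work surface at z = 0. Lengths are in mm, angles in rad, forces in N, time in s.
With the tool pointing down it reaches from about 400 to 875 mm from the base axis. Payload 4.4 kg.
Tool frame: the origin (TCP) lies at the very end of the fingers, on their centre line; the grasp point (between the pads) lies 19 mm behind it; z points along the fingers, x is the direction in which the jaws open and shut, and the axes are right-handed (so a half turn about z gives the same grasp; the last joint's range is limited). The gripper opens to 85 mm and grips with 20 to 120 N. Pads are 22 mm wide; open, the fingers measure 114 mm over their backs; the gripper's body (76 mm by 85 mm) begins 54 mm behind the grasp point. The pads swing forward as they close: fully open they stand 13 mm farther back than shut.
Start: joints at [-1.301, 0.628, 0.038, 1.517, -0.027, 0.996, -0.02], TCP at [214.168, 613.718, 231.313] pointing down, gripper open.
Joint ranges: [-3.06, 3.06], [-0.37, 2.12], [-1.25, 1.32], [0.18, 2.47], [-1.1, 4.24], [0.23, 1.98], [-2.94, 2.94]. Speed limits (rad/s): [2.57, 2.57, 3.14, 3.14, 3.14, 3.14, 3.14].

## Interface

Orientations are given as [roll, pitch, yaw] about the fixed x, y, z axes, in that order (R = Rz(yaw) Ry(pitch) Rx(roll)).
In Python, from cell import * gives the robot as it stands. The module is installed in compiled form; this text tells all that it offers.
- The arm moves only by the tool play_rows, never from a script. Its argument "targets" is a list of rows, each an object with "slide": the shift along the tool's x, y, z in mm, a list of three; "turn": the turn, a rotation vector about the tool's x, y, z in degrees, a list of three; "hand": the finger opening in mm, from 0 to 85.4. A call has 1 to 5 rows; each row shifts and turns the commanded pose from where the row before left it, along the tool's axes as they then stand; what a row does not reach is not made up. A row lasts 1/8 s, in which the tool goes at most 62.5 mm and 10.7 degrees, less where a joint would pass 70% of its speed; a pose out of reach is approached as far as the arm can. A call is refused whole if a number of a shift passes 62.5 or a number of a turn 10.7, either way. A call with a gripper value outside its range is refused whole. The fingers move at their own pace and stop on an object; the grip force is fixed at half the most. Time passes only in rows, so rows that do not move let the fingers close. It gives the time, the measured TCP pose, the force and the opening at its end, in the units of the state.
- read_state(): the state, without advancing time (a new reading comes with each control period).
- get_image(name): name is "scene" or "side" or "wrist"; returns (picture, depth): 420x560x3 uint8, blue, green, red; 420x560 float32, mm along the optical axis (not along the pixel's ray), 0 where there is no reading.
- calibration(name): a dict with "K" (3x3 intrinsics, pixels), "R" (3x3) and "t" (3): a world point X has camera coordinates R X + t. Camera axes: x right, y down, z forward; pixel columns grow to the right and rows downward; lengths in mm; the calibration is good to about 2 mm. A picture is of the moment at which its call begins: read the wrist's pose just before it. calibration takes no time and is no camera call; for the wrist camera it gives the pose at the moment of the call.
- finish_job(): hands the job in, once; it reports no verdict.
The state is a dict: "clock": time; "qpos": joint angles; "qd": joint speeds; "tau": joint torques, N m; "eef_pos": TCP position; "tool_rot": TCP orientation; "force": force on the tool from outside, world axes, zero at the start; "torque": the same for the moment, N m; "width": finger opening in mm.
Only numpy, scipy, OpenCV 4.12 (cv2) and the standard library are available. Lean on these libraries where they do the work, as an engineer would, in place of code of your own. Each camera call takes 0.05 s, during which the arm holds its last target.

## Task

The cylinder head is ready for its camshaft, but one of the four bucket tappets still stands up out of its bore. With the fingertips, push that bucket gently straight down until it is fully home, level with the other three, easing off as soon as it seats so that you do not force its valve open against the spring, then move the fingers clear. Do not touch the other buckets, do not pull the proud one out, and leave the bearing caps, the spring and the feeler gauge as they lie.

Things in the scene. Friction and masses are not known exactly. Their poses are not given: they have to be found in the camera images.
- head: The cylinder head: grey cast block 264 mm long (its y), 108 mm wide (its x), on two wooden strips; it does not move. Origin: on the bench under its middle; y runs along the row, z is up. Along y lie: saddle (y = -114 mm), bucket (-81), bucket (-33), saddle (0), bucket (33), bucket (81), saddle (114). Each bucket slides in a round boss of 46 mm diameter, top 92 mm above the bench.
- saddle (a point): Middle of the central camshaft bearing saddle, level with its top, 111 mm above the bench. The three saddles are fixed bridges, 17 mm thick along the row and 65 mm long across it, with a half-round hollow of 13.5 mm radius in the top; their tops are the highest points of the head.
- proud_top (a point): The proud bucket: centre of the flat closed top of a plain steel bucket tappet, a cup turned upside down, 34 mm diameter. Any of the four bores may hold it; its top starts 8 to 13 mm higher than the other three.
- proud_bucket (a joint): How far the proud bucket stands out above its home position, in m: 0 is home (top 97 mm above the bench), positive is up. Oil holds it where it is: it slides at about 3 N and stays where it is left, and comes to a stop on its valve stem at 0.
- second_top (a point): One of the three buckets that are already home: centre of the flat closed top of a plain steel bucket tappet, a cup turned upside down, 34 mm diameter. Its top is 97 mm above the bench, 5 mm above its boss. Not to be touched.
- second_bucket (a joint): How far this bucket stands out above its home position, in m: 0 is home (top 97 mm above the bench), positive is up.
- third_top (a point): One of the three buckets that are already home: centre of the flat closed top of a plain steel bucket tappet, a cup turned upside down, 34 mm diameter. Its top is 97 mm above the bench, 5 mm above its boss. Not to be touched.
- third_bucket (a joint): How far this bucket stands out above its home position, in m: 0 is home (top 97 mm above the bench), positive is up.
- fourth_top (a point): One of the three buckets that are already home: centre of the flat closed top of a plain steel bucket tappet, a cup turned upside down, 34 mm diameter. Its top is 97 mm above the bench, 5 mm above its boss. Not to be touched.
- fourth_bucket (a joint): How far this bucket stands out above its home position, in m: 0 is home (top 97 mm above the bench), positive is up.
- proud_valve (a joint): How far the valve under the proud bucket is pushed open, in m: 0 is shut, 0.009 is the end of its travel. It has a light checking spring: once the bucket is home, the valve stays shut up to a push of about 14 N, then opens by 1 mm for each further 1.5 N, and shuts again when released.
- cap0_mid (a point): Centre, 10 mm up, of a loose brownish camshaft bearing cap, 17 x 60 x 20 mm, lying behind the head opposite its saddle. A bystander.
- cap1_mid (a point): Centre, 10 mm up, of a loose brownish camshaft bearing cap, 17 x 60 x 20 mm, lying behind the head opposite its saddle. A bystander.
- cap2_mid (a point): Centre, 10 mm up, of a loose brownish camshaft bearing cap, 17 x 60 x 20 mm, lying behind the head opposite its saddle. A bystander.
- spare_spring_mid (a point): Centre, 23 mm up, of a loose dark coil valve spring, 29 mm diameter and 46 mm high, standing behind the head. A bystander.
- feeler_mid (a point): Centre, 5 mm up, of a loose closed feeler gauge, 14 x 92 x 10 mm, lying in front of the head. A bystander.

How it is judged (in metres and radians):
On the way, in this order (a step that is already met when the one before it is completed fails the run):
1. the fingertips rest on the proud bucket while it still stands out (contact force between the fingers and proud_bucket above 0.5 N and value of joint proud_bucket above 0.003 m), for 0.02 s.
2. the bucket is pushed home (value of joint proud_bucket below 0.0015 m), for 0.2 s.
At the end, for the whole second after the job is handed in: The bucket that stood proud is home (within 1.5 mm), its valve is shut again (within 1 mm), the other three buckets are home and within 1.5 mm of where they were, and the caps, the spring and the feeler gauge lie within 5 mm of where they were (value of joint each of proud_bucket, second_bucket, third_bucket, fourth_bucket below 0.0015 m and value of joint proud_valve below 0.001 m and distance of each of second_top, third_top, fourth_top from where it was at the start of the episode below 0.0015 m and distance of each of cap0_mid, cap1_mid, cap2_mid, spare_spring_mid, feeler_mid from where it was at the start of the episode below 0.005 m); the robot touches nothing.
It fails at once if another bucket was touched or moved (contact force between any of the arm, the fingers and second_bucket above 1 N or distance of any of second_top, third_top, fourth_top from where it was at the start of the episode above 0.0015 m or contact force between any of the arm, the fingers and third_bucket above 1 N or contact force between any of the arm, the fingers and fourth_bucket above 1 N).
It fails at once if the proud bucket was pulled up instead of pushed down (value of joint proud_bucket above 0.0155 m).
It fails at once if the valve was forced open by more than 4 mm (value of joint proud_valve above 0.004 m).
It fails at once if a bearing cap, the spring or the feeler gauge was moved by more than 5 mm (distance of any of cap0_mid, cap1_mid, cap2_mid, spare_spring_mid, feeler_mid from where it was at the start of the episode above 0.005 m).
It also fails if it takes over 32 s, if anything falls off the work surface, if the arm or the gripper's body presses on something with over 40 N, if the wrist force passes 120 N, or if a joint passes its speed limit or range.

## Working session

There is one attempt and no reset: what is moved stays moved. The work goes in short steps, Python scripts to look and compute and a tool call to move; the robot and the scene stay as the last step left them, time stands still between calls to the robot, and variables do not carry over. Pictures are saved under pics/ and viewed, and the job is handed in when it is done.

Besides the shell and the picture viewer there is one more tool, called after ">>>" as name([rows], argument=value, ...), one row to a line, values as JSON. play_rows: Moves the arm, as the interface text tells. Its arguments: {"type":"object","properties":{"targets":{"type":"array"}},"required":["targets"]}

```bash
mkdir -p pics; python3 - <<'E'
from cell import *
import cv2,pickle
s=read_state();print(s)
d={}
for n in("scene","side"):
    c=calibration(n);p,z=get_image(n);cv2.imwrite(f"pics/{n}0.png",p);d[n]=(c,p,z);print(n,c)
pickle.dump(d,open("d0.pkl","wb"))
E
```

```text
{'clock': 0.0, 'qpos': array([-1.30079656,  0.62932156,  0.03845653,  1.51837009, -0.02701294,
        0.99628406, -0.02001428]), 'qd': array([-1.22766986e-03,  7.95143841e-04,  1.02172645e-03, -8.66617714e-04,
       -5.68834857e-05,  1.11424939e-03, -9.89914566e-04]), 'tau': array([-3.97751701e-04, -5.63412988e+01,  1.22657362e+00, -1.93453038e+01,
        1.10791769e-02,  1.03263554e-02,  8.62075638e-06]), 'eef_pos': array([213.96390362, 613.11935196, 230.40459496]), 'tool_rot': array([3.14157159e+00, 1.86459774e-03, 1.23496338e+00]), 'force': array([0.60392101, 0.29694589, 0.09617408]), 'torque': array([-0.00866998,  0.01275   , -0.01765914]), 'width': 85.39786951647538}
scene {'K': array([[408.58735139,   0.        , 283.48378276],
       [  0.        , 408.58735139, 207.63048509],
       [  0.        ,   0.        ,   1.        ]]), 'R': array([[ 0.84917462, -0.5279689 ,  0.01230031],
       [-0.37666446, -0.62181641, -0.68663545],
       [ 0.3701707 ,  0.57844031, -0.72689783]]), 't': array([-282.1502849 ,  474.52422303,  509.21575664])}
side {'K': array([[543.61308698,   0.        , 280.74085116],
       [  0.        , 543.61308698, 205.10379557],
       [  0.        ,   0.        ,   1.        ]]), 'R': array([[-3.98845957e-01,  9.17017497e-01, -9.01947487e-04],
       [ 7.97168694e-01,  3.46232644e-01, -4.94616042e-01],
       [-4.53259281e-01, -1.97994613e-01, -8.69111131e-01]]), 't': array([ -89.18735201, -507.11664286, 1273.52044681])}
```

View pics/scene0.png

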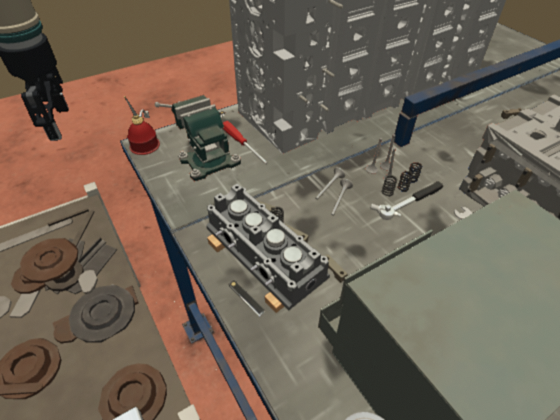

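View pics/side0.png

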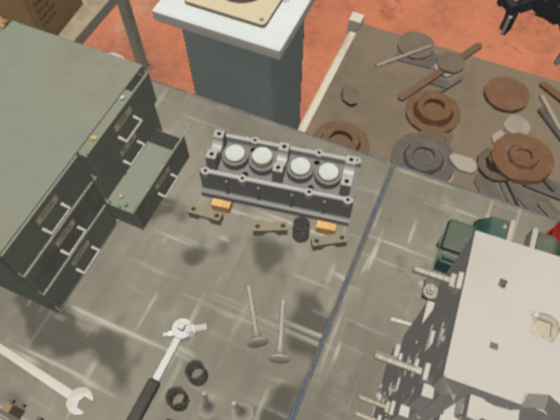

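The scene view shows the head with four bucket tops at about (238,208), (254,220), (275,239) and (293,256). In the side view they are at (235,155), (262,158), (300,169) and (329,174). Next I'll measure their heights.

```bash
python3 - <<'E'
import pickle,cv2,numpy as np
d=pickle.load(open("d0.pkl","rb"))
for n,(x0,y0,x1,y1) in {"scene":(195,175,340,315),"side":(190,120,370,255)}.items():
    c,p,z=d[n];K,R,t=c["K"],c["R"],c["t"]
    v,u=np.mgrid[:420,:560]
    pc=np.stack([(u-K[0,2])/K[0,0]*z,(v-K[1,2])/K[1,1]*z,z],-1)
    W=(pc-t)@R
    m=((W[...,2]>94)&(W[...,2]<118)&(p.min(-1)>150)).astype(np.uint8)
    roi=np.zeros_like(m);roi[y0:y1,x0:x1]=1;m&=roi
    k,l,st,ce=cv2.connectedComponentsWithStats(m)
    for i in range(1,k):
        if st[i,4]>60:
            q=W[l==i];print(n,ce[i].round(1),st[i,2:],np.median(q,0).round(1),q[:,2].std().round(1), p[l==i].mean(0).round())
    s=4
    cv2.imwrite(f"pics/{n}_z.png",cv2.resize(p[y0:y1,x0:x1],None,fx=s,fy=s,interpolation=cv2.INTER_CUBIC))
E
```

```text
scene [238.4 205.6] [ 16  12 150] [460.9 382.9  97.6] 1.0 [193. 207. 204.]
scene [255.3 221.6] [ 24  20 236] [469.4 329.9  98.3] 4.8 [184. 196. 195.]
scene [275.  235.6] [ 17  14 184] [480.  270.3 106.6] 1.0 [194. 208. 205.]
scene [292.3 253.6] [ 18  14 203] [488.9 223.1  97.7] 1.1 [195. 208. 205.]
scene [301.1 264.9] [ 19  11 101] [489.4 190.3 100. ] 6.4 [166. 176. 178.]
side [214.1 148.7] [ 16  17 144] [493.4 190.8 101.7] 6.1 [172. 183. 188.]
side [234.3 152.3] [ 20  17 244] [487.1 223.5  97.8] 1.4 [199. 211. 211.]
side [261.5 155.1] [ 20  16 250] [479.6 270.8 106.5] 1.6 [199. 211. 211.]
side [279.7 161.9] [ 14  18 147] [474.1 303.1 100.9] 6.3 [175. 186. 190.]
side [299.9 165.5] [ 20  17 251] [467.8 335.6  97.7] 1.5 [200. 212. 212.]
side [328.  171.1] [ 20  17 257] [459.2 382.9  97.8] 1.4 [199. 211. 211.]
side [347.3 175.4] [ 13  19 160] [454.8 415.8 101.5] 6.1 [175. 186. 191.]
```

```bash
ls pics
```

```text
scene0.png
scene_z.png
side0.png
side_z.png
```

The proud bucket is the second from the near end. Both views agree: its top is at about (480, 270.5, 106), while the others are near 97.7. Next I'll check that the path is clear and work out the slides.

```bash
cat > h.py <<'E'
import numpy as np
from scipy.spatial.transform import Rotation as Ro
from cell import *
def rows(goal,yaw,n,nt=None):
    s=read_state();p=s["eef_pos"];R=Ro.from_euler("xyz",s["tool_rot"])
    G=Ro.from_euler("xyz",[np.pi,0,yaw])
    rv=(R.inv()*G).as_rotvec(); step=(np.array(goal)-p)/n
    print("clock",s["clock"],"pos",p.round(1),"rot",s["tool_rot"].round(3),"f",s["force"].round(1),"w",round(s["width"],1),"q",s["qpos"].round(2))
    for i in range(n):
        print((R.inv().apply(step)).round(1).tolist(),np.degrees(rv/n).round(2).tolist())
        R=R*Ro.from_rotvec(rv/n)
E
python3 - <<'E'
import pickle,numpy as np
from h import *
d=pickle.load(open("d0.pkl","rb"))
a=np.array([214,613.]);b=np.array([480,270.5]);L=np.linalg.norm(b-a);e=(b-a)/L;n_=np.array([-e[1],e[0]])
for n in d:
    c,p,z=d[n];K,R,t=c["K"],c["R"],c["t"];v,u=np.mgrid[:420,:560]
    W=(np.stack([(u-K[0,2])/K[0,0]*z,(v-K[1,2])/K[1,1]*z,z],-1)-t)@R
    W=W[z>0]; s=(W[:,:2]-a)@e;o=(W[:,:2]-a)@n_
    for k in range(0,440,60):
        m=(s>k)&(s<k+60)&(abs(o)<110);print(n,k,m.sum(),W[m,2].max().round() if m.any() else None)
print(np.arctan2(28,159.7))
rows([480,270.5,200],0.174,10)
E
```

```text
scene 0 6113 477.0
scene 60 1581 5.0
scene 120 1710 5.0
scene 180 2076 6.0
scene 240 2358 114.0
scene 300 3542 114.0
scene 360 3079 114.0
scene 420 2900 113.0
side 0 1478 360.0
side 60 480 5.0
side 120 1183 6.0
side 180 1852 7.0
side 240 1735 115.0
side 300 2882 116.0
side 360 3322 116.0
side 420 3873 114.0
0.17356462148407628
clock 0.1 pos [214.  613.2 230.5] rot [3.142e+00 2.000e-03 1.235e+00] f [ 1.4 -0.1 -0.4] w 85.3 q [-1.3   0.63  0.04  1.52 -0.03  1.   -0.02]
[-23.6, 36.4, 3.1] [0.01, 0.01, 6.08]
[-19.6, 38.7, 3.1] [0.01, 0.01, 6.08]
[-15.4, 40.6, 3.1] [0.01, 0.01, 6.08]
[-11.0, 42.0, 3.1] [0.01, 0.01, 6.08]
[-6.5, 42.9, 3.1] [0.01, 0.01, 6.08]
[-1.9, 43.3, 3.1] [0.01, 0.01, 6.08]
[2.7, 43.3, 3.1] [0.01, 0.01, 6.08]
[7.2, 42.8, 3.1] [0.01, 0.01, 6.08]
[11.7, 41.8, 3.1] [0.01, 0.01, 6.08]
[16.1, 40.3, 3.1] [0.01, 0.01, 6.08]
```

>>> play_rows([
  {"slide": [-23.6, 36.4, 1], "turn": [0, 0, 6.1], "hand": 0},
  {"slide": [-19.6, 38.7, 1], "turn": [0, 0, 6.1], "hand": 0},
  {"slide": [-15.4, 40.6, 1], "turn": [0, 0, 6.1], "hand": 0},
  {"slide": [-11, 42, 1], "turn": [0, 0, 6.1], "hand": 0},
  {"slide": [-6.5, 42.9, 1], "turn": [0, 0, 6.1], "hand": 0},
])

```text
clock: 0.72
eef_pos: [347.7, 440.9, 226.0]
tool_rot: [3.141, 0.001, 0.699]
force: [1.3, -0.4, 0.5]
width: 0.1
```

>>> play_rows([
  {"slide": [-1.9, 43.3, 3], "turn": [0, 0, 6.1], "hand": 0},
  {"slide": [2.7, 43.3, 3], "turn": [0, 0, 6.1], "hand": 0},
  {"slide": [7.2, 42.8, 3], "turn": [0, 0, 6.1], "hand": 0},
  {"slide": [11.7, 41.8, 3], "turn": [0, 0, 6.1], "hand": 0},
  {"slide": [16.1, 40.3, 3], "turn": [0, 0, 6.1], "hand": 0},
])

```text
clock: 1.35
eef_pos: [480.1, 269.3, 211.0]
tool_rot: [3.141, 0.001, 0.167]
force: [1.0, 0.3, -0.1]
width: 0.1
```

>>> play_rows([
  {"slide": [0, 0, 0], "turn": [0, 0, 0], "hand": 0},
  {"slide": [0, 0, 0], "turn": [0, 0, 0], "hand": 0},
  {"slide": [0, 0, 0], "turn": [0, 0, 0], "hand": 0},
])

```text
clock: 1.72
eef_pos: [478.7, 271.9, 211.1]
tool_rot: [-3.141, 0.001, 0.173]
force: [0.1, 1.0, -0.1]
width: -0.0
```

```bash
python3 - <<'E'
from h import *
import cv2,pickle
rows([480,270.5,160],0.174,2)
d={}
for n in("scene","side","wrist"):
    c=calibration(n);p,z=get_image(n);d[n]=(c,p,z);cv2.imwrite(f"pics/{n}1.png",p)
pickle.dump(d,open("d1.pkl","wb"))
p=d["side"][1];q=d["scene"][1]
a=cv2.resize(p[90:230,190:370],(720,560),interpolation=cv2.INTER_CUBIC)
cv2.imwrite("pics/side1z.png",a)
E
```

```text
clock 1.725 pos [478.7 271.9 211.1] rot [-3.141e+00  1.000e-03  1.730e-01] f [ 0.1  1.  -0.1] w -0.0 q [-0.79  0.53  0.33  1.83 -0.23  0.82 -0.17]
[0.5, 0.8, 25.6] [-0.02, 0.02, -0.03]
[0.5, 0.8, 25.6] [-0.02, 0.02, -0.03]
```

View pics/wrist1.png

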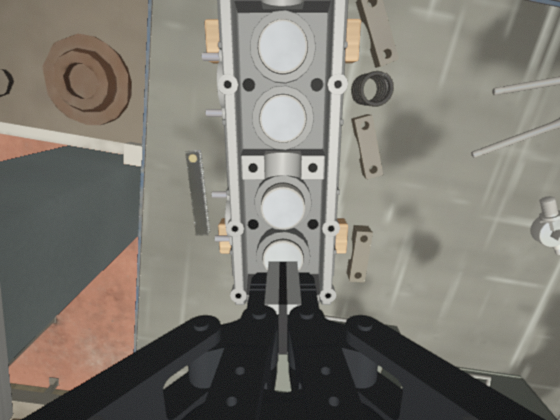

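View pics/scene1.png

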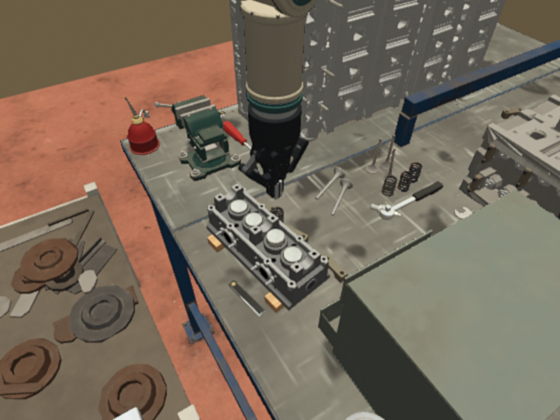

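The wrist view shows the bucket row: the proud bucket is the third from the top, near (283,207), and the shut fingertips are at (283,265), in line with the row. I'll cross-check its position with the wrist depth.

```bash
python3 - <<'E'
import pickle,cv2,numpy as np
d=pickle.load(open("d1.pkl","rb"))
c,p,z=d["wrist"];K,R,t=c["K"],c["R"],c["t"];v,u=np.mgrid[:420,:560]
W=(np.stack([(u-K[0,2])/K[0,0]*z,(v-K[1,2])/K[1,1]*z,z],-1)-t)@R
for x,y in((283,46),(283,118),(283,207)):
    m=(abs(W[...,2]-np.median(W[y-4:y+5,x-4:x+5,2]))<3)&(p.min(-1)>170)&(np.hypot(u-x,v-y)<35)
    k,l=cv2.connectedComponents(m.astype(np.uint8)); q=W[l==l[y,x]]
    print(q.shape,((q[:,:2].max(0)+q[:,:2].min(0))/2).round(1),q.mean(0).round(1),np.median(q[:,2]).round(1))
tip=R@np.array([478.7,271.9,211.1])+t;print(K@tip/tip[2])
E
```

```text
(1995, 3) [460.3 383.8] [460.2 384.   97.1] 97.1
(1646, 3) [468.5 336.6] [468.4 336.9  97.1] 97.1
(1401, 3) [479.9 271.6] [479.8 272.  105.8] 105.8
[280.1693593  277.73866098   1.        ]
```

>>> play_rows([
  {"slide": [1, 0.6, 35], "turn": [0, 0, 0], "hand": 0},
  {"slide": [0, 0, 35], "turn": [0, 0, 0], "hand": 0},
  {"slide": [0, 0, 20], "turn": [0, 0, 0], "hand": 0},
  {"slide": [0, 0, 0], "turn": [0, 0, 0], "hand": 0},
  {"slide": [0, 0, 0], "turn": [0, 0, 0], "hand": 0},
])

```text
clock: 2.5
eef_pos: [481.2, 270.5, 122.1]
tool_rot: [-3.141, -0.001, 0.171]
force: [-0.4, 0.1, 0.5]
width: -0.1
```

```bash
python3 - <<'E'
from h import *
import cv2
rows([479.8,271.5,112],0.174,1)
a=[cv2.resize(get_image(n)[0][y:y+105,x:x+140],(560,420),interpolation=cv2.INTER_CUBIC) for n,x,y in(("side",190,90),("scene",200,165))]
cv2.imwrite("pics/c2.png",cv2.resize(np.hstack(a),(800,300)))
E
```

```text
clock 2.5 pos [481.2 270.5 122.1] rot [-3.141e+00 -1.000e-03  1.710e-01] f [-0.4  0.1  0.5] w -0.1 q [-0.74  0.65  0.27  1.9  -0.29  0.62 -0.12]
[-1.2, -1.2, 10.1] [-0.03, -0.07, -0.19]
```

View pics/c2.png

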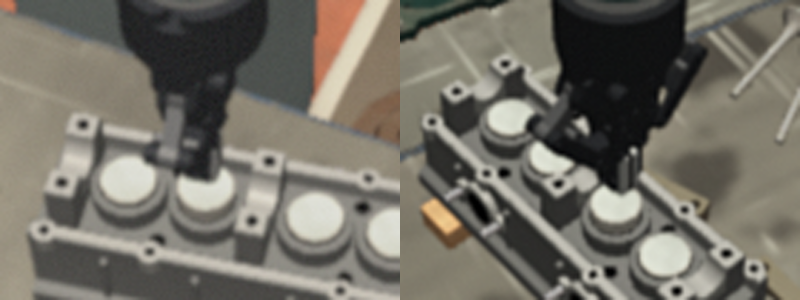

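Both crops show the fingertips above the proud bucket and clear of the saddle. Now the slow approach.

>>> play_rows([
  {"slide": [-1.2, -1.2, 6], "turn": [0, 0, 0], "hand": 0},
  {"slide": [0, 0, 6], "turn": [0, 0, 0], "hand": 0},
  {"slide": [0, 0, 0], "turn": [0, 0, 0], "hand": 0},
])

```text
clock: 2.98
eef_pos: [478.9, 270.9, 108.8]
tool_rot: [3.141, 0.001, 0.17]
force: [0.4, 0.3, 0.2]
width: 0.1
```

>>> play_rows([
  {"slide": [0, 0, 1], "turn": [0, 0, 0], "hand": 0},
  {"slide": [0, 0, 1], "turn": [0, 0, 0], "hand": 0},
  {"slide": [0, 0, 1], "turn": [0, 0, 0], "hand": 0},
])

```text
clock: 3.35
eef_pos: [479.4, 271.1, 106.3]
tool_rot: [-3.141, -0.0, 0.17]
force: [-0.1, -0.5, -0.5]
width: 0.1
```

>>> play_rows([
  {"slide": [0, 0, 1], "turn": [0, 0, 0], "hand": 0},
  {"slide": [0, 0, 1], "turn": [0, 0, 0], "hand": 0},
])

```text
clock: 3.6
eef_pos: [479.4, 271.1, 104.5]
tool_rot: [-3.141, -0.0, 0.17]
force: [-0.4, -0.4, 1.7]
width: 0.1
```

>>> play_rows([
  {"slide": [0, 0, 1], "turn": [0, 0, 0], "hand": 0},
  {"slide": [0, 0, 1], "turn": [0, 0, 0], "hand": 0},
])

```text
clock: 3.85
eef_pos: [479.4, 271.1, 102.4]
tool_rot: [-3.141, -0.0, 0.17]
force: [-0.2, 0.1, 3.1]
width: 0.1
```

>>> play_rows([
  {"slide": [0, 0, 1], "turn": [0, 0, 0], "hand": 0},
  {"slide": [0, 0, 1], "turn": [0, 0, 0], "hand": 0},
])

```text
clock: 4.1
eef_pos: [479.4, 271.1, 100.3]
tool_rot: [-3.142, -0.0, 0.17]
force: [0.0, -0.9, 1.8]
width: -0.2
```

>>> play_rows([
  {"slide": [0, 0, 1], "turn": [0, 0, 0], "hand": 0},
])

```text
clock: 4.22
eef_pos: [479.4, 271.1, 99.3]
tool_rot: [-3.142, -0.0, 0.17]
force: [-0.2, -0.6, 1.6]
width: 0.1
```

>>> play_rows([
  {"slide": [0, 0, 1], "turn": [0, 0, 0], "hand": 0},
])

```text
clock: 4.35
eef_pos: [479.4, 271.1, 98.2]
tool_rot: [-3.142, -0.0, 0.17]
force: [0.1, 0.2, 1.7]
width: 0.3
```

>>> play_rows([
  {"slide": [0, 0, 0.5], "turn": [0, 0, 0], "hand": 0},
])

```text
clock: 4.47
eef_pos: [479.4, 271.1, 97.7]
tool_rot: [-3.142, -0.0, 0.17]
force: [-1.4, 0.0, 2.4]
width: 0.2
```

>>> play_rows([
  {"slide": [0, 0, 0.5], "turn": [0, 0, 0], "hand": 0},
])

```text
clock: 4.6
eef_pos: [479.4, 271.1, 97.3]
tool_rot: [-3.142, -0.0, 0.17]
force: [0.4, 0.5, 3.7]
width: -0.0
```

>>> play_rows([
  {"slide": [0, 0, 0.4], "turn": [0, 0, 0], "hand": 0},
])

```text
clock: 4.72
eef_pos: [479.4, 271.1, 97.1]
tool_rot: [-3.141, -0.0, 0.17]
force: [-0.9, 0.2, 7.0]
width: 0.2
```

>>> play_rows([
  {"slide": [0, 0, 0.3], "turn": [0, 0, 0], "hand": 0},
])

```text
clock: 4.85
eef_pos: [479.5, 271.1, 97.1]
tool_rot: [-3.141, -0.0, 0.17]
force: [-1.2, -0.5, 8.8]
width: 0.1
```

>>> play_rows([
  {"slide": [0, 0, 0], "turn": [0, 0, 0], "hand": 0},
  {"slide": [0, 0, 0], "turn": [0, 0, 0], "hand": 0},
])

```text
clock: 5.1
eef_pos: [479.5, 271.1, 97.1]
tool_rot: [-3.141, -0.0, 0.17]
force: [-0.6, -0.8, 6.8]
width: -0.1
```

The height has stopped at 97.1 while the force rose to about 8 N, below the 14 N that would open the valve, so the bucket is seated. I'll lift straight up.

>>> play_rows([
  {"slide": [0, 0, -2], "turn": [0, 0, 0], "hand": 0},
  {"slide": [0, 0, -10], "turn": [0, 0, 0], "hand": 0},
  {"slide": [0, 0, -40], "turn": [0, 0, 0], "hand": 0},
  {"slide": [0, 0, -45], "turn": [0, 0, 0], "hand": 0},
  {"slide": [0, 0, -30], "turn": [0, 0, 0], "hand": 0},
])

```text
clock: 5.72
eef_pos: [479.9, 271.2, 226.0]
tool_rot: [-3.141, -0.002, 0.17]
force: [0.7, 0.4, -0.7]
width: -0.1
```

>>> play_rows([
  {"slide": [0, 0, 0], "turn": [0, 0, 0], "hand": 0},
  {"slide": [0, 0, 0], "turn": [0, 0, 0], "hand": 0},
])

```text
clock: 5.98
eef_pos: [478.7, 270.9, 223.1]
tool_rot: [3.141, 0.001, 0.17]
force: [-0.2, 0.1, -0.5]
width: 0.3
```

```bash
python3 - <<'E'
import cv2
from h import *
print(read_state()["eef_pos"],read_state()["force"])
A=np.array([(460.3,383.8),(468.5,336.6),(479.8,271.6),(488,224.)])
for n in("wrist","scene","side"):
    c=calibration(n);p,z=get_image(n);K,R,t=c["K"],c["R"],c["t"];v,u=np.mgrid[:420,:560]
    cv2.imwrite(f"pics/{n}3.png",p)
    W=(np.stack([(u-K[0,2])/K[0,0]*z,(v-K[1,2])/K[1,1]*z,z],-1)-t)@R
    for a in A:
        m=(np.hypot(*(W[...,:2]-a).transpose(2,0,1))<11)&(W[...,2]<125)&(z>0)
        print(n,a,m.sum(),np.median(W[m,2]).round(1) if m.any() else None)
E
```

```text
[478.68782625 270.89889804 223.09983011] [-0.17427671  0.05745885 -0.53335839]
wrist [460.3 383.8] 810 97.2
wrist [468.5 336.6] 680 97.2
wrist [479.8 271.6] 545 97.2
wrist [488. 224.] 411 97.1
scene [460.3 383.8] 67 98.0
scene [468.5 336.6] 74 97.8
scene [479.8 271.6] 85 97.7
scene [488. 224.] 93 97.9
side [460.3 383.8] 115 97.9
side [468.5 336.6] 111 97.8
side [479.8 271.6] 107 97.9
side [488. 224.] 107 97.9
```

View pics/wrist3.png

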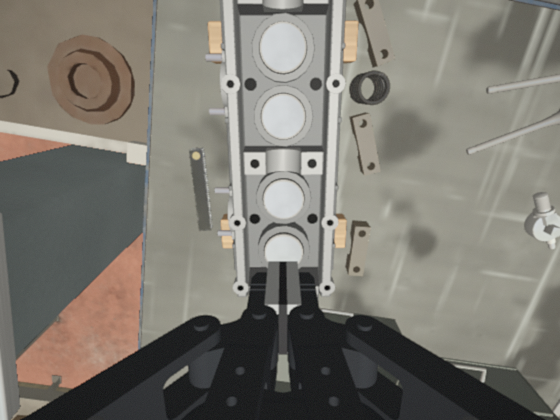

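All four buckets now measure the same height. The bystanders lie where they were and the fingers are clear, at about (283,265) above the head.

```bash
python3 -c "
from cell import *
print(finish_job())"
```

```text
the job is handed in; nothing more can be done
None
```

The proud bucket is home, level with the other three, and I handed the job in at about 6 s on the robot's clock. No verdict was reported.

- **Finding it:** It was the second bucket from the near (low-y) end of the row, at about (480, 271) mm. Its top stood about 9 mm above the others.
- **Pushing it:** I pushed it straight down with the closed fingertips. It slid at about 2–3 N. At 97.1 mm it stopped while the measured force rose to about 7–9 N. That is below the roughly 14 N that opens the valve, so I eased off there and lifted the fingers about 125 mm clear.
- **Last checks:** All four tops read level within each camera view: 97.1–97.2 mm (wrist), 97.7–98.0 mm (scene) and 97.8–97.9 mm (side). The scene and side cameras read about 0.7 mm high for every bucket, which is within their calibration. The tool force was back near zero. The caps, spring and feeler gauge looked unmoved in the wrist picture, though I did not measure their positions. No check failed.

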